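Feel along the spoon handle

ROBOT

A 7-joint arm with a two-finger parallel gripper is mounted at the origin on the work surface. World frame = base frame: x ahead of the robot, y to its left, z up, the work surface at z = 0. Lengths are in m, angles in rad, forces in N, time in s.
With the tool pointing down it reaches from about 0.4 to 0.85 m from the base axis. Payload 4.5 kg.
Tool frame: the origin (TCP) lies on the front face of the gripper's body, between the roots of the fingers; the fingertips stand 73 mm ahead of it and the grasp point (between the pads) lies 54 mm ahead of it; z points along the fingers, y is the line along which they close (so a half turn about z gives the same grasp; the last joint's range is limited). The gripper opens to 85 mm and grips with 20 to 120 N. Pads are 22 mm wide; open, the fingers measure 114 mm over their backs; the gripper's body (76 mm by 85 mm) begins 54 mm behind the grasp point. The pads swing forward as they close: fully open they stand 13 mm farther back than shut.
Start: joints at [1.23, 0.689, -0.195, 1.565, 0.157, 0.902, -0.215], TCP at [0.229, -0.582, 0.304] pointing down, gripper open.
Joint ranges: [-3.01, 3.01], [-0.46, 2.08], [-1.47, 1.51], [0.13, 2.56], [-1, 4.14], [0.04, 2.09], [-2.66, 2.66]. Speed limits (rad/s): [2.57, 2.57, 3.14, 3.14, 3.14, 3.14, 3.14].

INTERFACE

Orientations are given as a unit quaternion [w, x, y, z].
In Python, from cell import ctrl gives the robot as it stands. Calls block until the motion is done:
- ctrl.move_ptp(position, orientation): joint-space move of the TCP to a pose.
- ctrl.move_l(position, frame=None, max_speed=0.15): straight line of the TCP; frame=None keeps the orientation; max_speed is the mean speed in m/s.
- ctrl.set_joints(angles): joint-space move.
- ctrl.set_gripper(opening, effort=None): opening from 0.0 (shut) to 1.0 (fully open); effort is the grip in N (None keeps the last); returns when the fingers have stopped.
- ctrl.sleep(seconds).
- ctrl.solve_ik(position, orientation): joint angles nearest the present ones, or None.
- ctrl.grab_frame(name): name is "scene" or "top" or "wrist"; returns the picture (480x640x3 uint8, red, green, blue); there is no depth.
- ctrl.get_calibration(name): a dict with "vertical_fov" (degrees; the focal length in pixels is half the picture's height over the tangent of half this angle, whatever the lens; pixels are square), "cx", "cy" (the principal point, pixels), "dist_coeffs" ([k1, k2, p1, p2, k3] as OpenCV has them; the pictures are not rectified), "T" (4x4, takes a point from camera to world coordinates). Camera axes: x right, y down, z forward; pixel columns grow to the right and rows downward; lengths in m; the calibration is good to about 2 mm. A picture is of the moment at which its call begins: read the wrist's pose just before it. get_calibration takes no time and is no camera call; for the wrist camera it gives the pose at the moment of the call.
A pose or a line that the arm cannot do raises ctrl.PlanningError and nothing moves.
- ctrl.close_job(): hands the job in; it is judged then, once.
Readings, each from a call of its own:
- ctrl.current_t(): time.
- ctrl.current_joint_pos(): joint angles.
- ctrl.current_dq(): joint speeds.
- ctrl.current_tau(): joint torques, N m.
- ctrl.current_tcp_pos(): TCP position.
- ctrl.current_ee_rot(): TCP orientation.
- ctrl.current_wrist_force(): force on the tool from outside, world axes, zero at the start.
- ctrl.current_wrist_torque(): the same for the moment, N m.
- ctrl.current_gripper_width(): opening from 0.0 (shut) to 1.0 (fully open).
- ctrl.current_grasp_force(): force on a finger pad.
Only numpy, scipy, OpenCV 4.12 (cv2) and the standard library are available. Lean on these libraries where they do the work, as an engineer would, in place of code of your own. Each camera call takes 0.05 s, during which the arm holds its last target. There are 200 camera calls.

TASK

Feel the carved spoon blank for rough spots: with the fingertips together, run along the upper face of its curved handle from the bowl to the tip, touching each of the seven pencil marks in turn. Touch lightly, so that the sprung board under the spoon sinks only a few millimetres and never goes right down. Do not lift the spoon or push it out of place, leave the tools and the jar alone, and finish with the hand clear.

Things in the scene. Friction and masses are not known exactly. Their poses are not given: they have to be found in the camera images.
- spoon: pale wooden spoon blank, loose, 0.25 kg, 367 mm long, 24 mm thick, flat on the sprung board. Origin: on its underside, mid handle; x from bowl to handle tip, z up. Round bowl 84 mm across centred at x = -185 mm; handle 26 mm wide at the bowl, 20 mm at its tip (x = 140 mm), a flat S with middle line y = 22 mm * sin(180 deg * x / 120 mm). Its upper face is flat, level with the bowl's rim
- rest: sprung rest under the spoon, screwed to the bench: dark baseboard, four springs, and a wooden board, both 420 x 150 mm (x = -255 to 165 mm). Board's upper face 47 mm above the bench unpressed. Origin: on the bench top under the spoon's origin, axes along the spoon's. Six pegs on the board, 10 mm thick, 16 mm tall (8 mm below the spoon's upper face), keep the spoon from sliding (2 to 5 mm play)
- board (a joint): how far the sprung board has sunk, in m: 0 at rest, 0.015 right down on its stop. It stays level. Pressing the spoon with 2 to 4 N starts it sinking, then about 0.5 N more for each mm; it springs back when let go
- mark0 (a point): the first (next to the bowl) of seven thin dark pencil marks across the handle: the point on the upper face of the handle, on its middle line, at x = -120 mm of the spoon; axes as the spoon's (z up). The upper face is 71 mm above the bench when not pressed
- mark1 (a point): the second of seven thin dark pencil marks across the handle: the point on the upper face of the handle, on its middle line, at x = -80 mm of the spoon; axes as the spoon's (z up). The upper face is 71 mm above the bench when not pressed
- mark2 (a point): the third of seven thin dark pencil marks across the handle: the point on the upper face of the handle, on its middle line, at x = -40 mm of the spoon; axes as the spoon's (z up). The upper face is 71 mm above the bench when not pressed
- mark3 (a point): the fourth (mid handle) of seven thin dark pencil marks across the handle: the point on the upper face of the handle, on its middle line, at x = 0 mm of the spoon; axes as the spoon's (z up). The upper face is 71 mm above the bench when not pressed
- mark4 (a point): the fifth of seven thin dark pencil marks across the handle: the point on the upper face of the handle, on its middle line, at x = 40 mm of the spoon; axes as the spoon's (z up). The upper face is 71 mm above the bench when not pressed
- mark5 (a point): the sixth of seven thin dark pencil marks across the handle: the point on the upper face of the handle, on its middle line, at x = 80 mm of the spoon; axes as the spoon's (z up). The upper face is 71 mm above the bench when not pressed
- mark6 (a point): the seventh and last (20 mm from the handle's tip) of seven thin dark pencil marks across the handle: the point on the upper face of the handle, on its middle line, at x = 120 mm of the spoon; axes as the spoon's (z up). The upper face is 71 mm above the bench when not pressed
- gouge: bystander: gouge with a wooden handle, loose, 190 mm long, 28 mm thick, lying on the bench beside the rest; origin underneath, about a third of the length from the handle's end
- hook_knife: bystander: hook knife with a wooden handle, loose, 160 mm long, 26 mm thick, lying on the bench beside the rest; origin underneath, about a third of the length from the handle's end
- wax_tin: bystander: small closed jar, loose, 56 mm across, 55 mm tall, standing on the bench beside the rest; origin: centre of its underside

How it is judged:
On the way, in this order (a step that is already met when the one before it is completed fails the run):
1. the fingers touch the spoon's handle at the first (next to the bowl) mark (horizontal distance between the grasp point and mark0 below 0.017 m and contact force between the fingers and spoon above 0.3 N and height (world z) of the grasp point below 0.12 m), for 0.08 s.
2. the fingers touch the spoon's handle at the second mark (horizontal distance between the grasp point and mark1 below 0.017 m and contact force between the fingers and spoon above 0.3 N and height (world z) of the grasp point below 0.12 m), for 0.08 s.
3. the fingers touch the spoon's handle at the third mark (horizontal distance between the grasp point and mark2 below 0.017 m and contact force between the fingers and spoon above 0.3 N and height (world z) of the grasp point below 0.12 m), for 0.08 s.
4. the fingers touch the spoon's handle at the fourth (mid handle) mark (horizontal distance between the grasp point and mark3 below 0.017 m and contact force between the fingers and spoon above 0.3 N and height (world z) of the grasp point below 0.12 m), for 0.08 s.
5. the fingers touch the spoon's handle at the fifth mark (horizontal distance between the grasp point and mark4 below 0.017 m and contact force between the fingers and spoon above 0.3 N and height (world z) of the grasp point below 0.12 m), for 0.08 s.
6. the fingers touch the spoon's handle at the sixth mark (horizontal distance between the grasp point and mark5 below 0.017 m and contact force between the fingers and spoon above 0.3 N and height (world z) of the grasp point below 0.12 m), for 0.08 s.
7. the fingers touch the spoon's handle at the seventh and last (20 mm from the handle's tip) mark (horizontal distance between the grasp point and mark6 below 0.017 m and contact force between the fingers and spoon above 0.3 N and height (world z) of the grasp point below 0.12 m), for 0.08 s.
At the end, for the whole second after the job is handed in: All seven marks were touched in order, bowl to tip (fingers on the spoon, within 17 mm of each); spoon at rest and flat, within 12 mm of its place; board sprung back up (within 1.5 mm); gouge, hook knife and jar within 15 mm of where they were (value of joint board below 0.0015 m and not (horizontal distance between spoon and rest above 0.012 m or height (world z) of spoon above 0.057 m or angle between spoon's own z axis and vertical above 0.12 rad) and linear speed of spoon below 0.01 m/s and distance of each of gouge, hook_knife, wax_tin from where it was at the start of the episode below 0.015 m).
It fails at once if the sprung board is pressed right down (12.5 mm or more) (value of joint board above 0.0125 m).
It fails at once if the spoon is lifted by 10 mm, tipped, or pushed 12 mm out of place (horizontal distance between spoon and rest above 0.012 m or height (world z) of spoon above 0.057 m or angle between spoon's own z axis and vertical above 0.12 rad).
It fails at once if a tool or the jar is moved by more than 15 mm (distance of any of gouge, hook_knife, wax_tin from where it was at the start of the episode above 0.015 m).
It also fails if it takes over 48 s, if anything falls off the work surface, if the arm or the gripper's body presses on something with over 40 N, if the wrist force passes 120 N, or if a joint passes its speed limit or range.

## Working session

There is one attempt and no reset: what is moved stays moved. The work goes in short steps, each a Python script; the robot and the scene stay as the last script left them, time stands still between calls to the robot, and variables do not carry over. Pictures are saved under pics/ and viewed, at most 10 in all, crops included, and the job is handed in when it is done.

```bash
mkdir -p pics; ls; python3 - <<'E'
from cell import ctrl
import cv2
for n in("top","scene"):
    f=ctrl.grab_frame(n); cv2.imwrite(f"pics/{n}0.png",f[:,:,::-1])
    c=ctrl.get_calibration(n); print(n,c)
print(ctrl.current_t(),ctrl.current_ee_rot(),ctrl.current_wrist_force())
E
```

```text
pics
top {'vertical_fov': 52.46627918140757, 'cx': 319.77849085563474, 'cy': 242.5023328331757, 'dist_coeffs': array([-0.0417837,  0.       ,  0.       ,  0.       ,  0.       ]), 'T': array([[ 0.00125913, -0.99432111,  0.10641399,  0.49987055],
       [-0.99995961, -0.00219891, -0.00871442,  0.02646765],
       [ 0.00889892, -0.10639872, -0.99428372,  0.72162138],
       [ 0.        ,  0.        ,  0.        ,  1.        ]])}
scene {'vertical_fov': 52.09763647998958, 'cx': 314.7374656532727, 'cy': 240.729154835201, 'dist_coeffs': array([-0.03872198,  0.        ,  0.        ,  0.        ,  0.        ]), 'T': array([[ 0.67355529,  0.47740985, -0.56427219,  0.93123565],
       [ 0.73899193, -0.45008149,  0.50131584, -0.30949846],
       [-0.01463535, -0.75465654, -0.6559568 ,  0.51531257],
       [ 0.        ,  0.        ,  0.        ,  1.        ]])}
0.1 [-7.99940338e-04  9.82488174e-01  1.86323130e-01 -2.00744574e-04] [-0.85466281  0.49508904 -0.3263028 ]
```

View pics/top0.png

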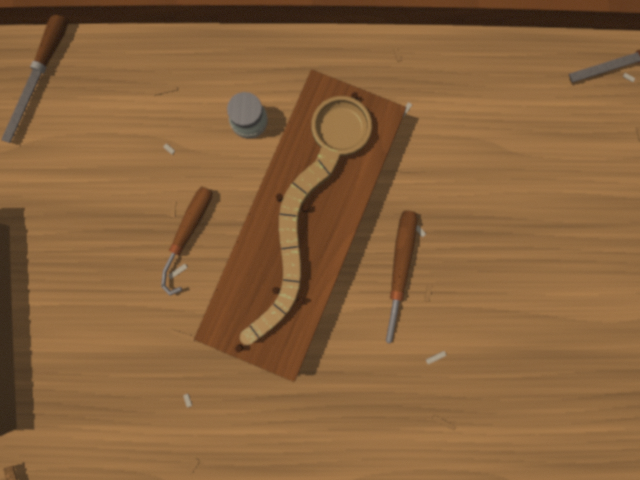

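The top view shows the spoon on the rest. The bowl is at about (341,126) and the tip at (245,338), with marks near (323,167), (299,187), (289,214), (289,247), (290,281), (280,309) and (254,332). The jar is at (247,115), the hook knife at (185,240) and the gouge at (402,270). I'll refine the marks, cast them onto z = 0.071 and fit the pose.

```bash
cat > h.py <<'E'
import numpy as np, cv2
from cell import ctrl
X=np.array([-120,-80,-40,0,40,80,120])/1e3
M=np.c_[X,0.022*np.sin(np.pi*X/0.12)]
def cast(c,px,z):
    f=240/np.tan(np.radians(c["vertical_fov"])/2)
    K=np.array([[f,0,c["cx"]],[0,f,c["cy"]],[0,0,1]])
    n=cv2.undistortPoints(np.float64(px).reshape(-1,1,2),K,c["dist_coeffs"])[:,0]
    d=np.c_[n,np.ones(len(n))]@c["T"][:3,:3].T; o=c["T"][:3,3]
    return (o+d*((z-o[2])/d[:,2])[:,None])[:,:2]
def fit(P,Q):
    p,q=P-P.mean(0),Q-Q.mean(0)
    a=np.arctan2((p[:,0]*q[:,1]-p[:,1]*q[:,0]).sum(),(p*q).sum())
    R=np.array([[np.cos(a),-np.sin(a)],[np.sin(a),np.cos(a)]])
    t=Q.mean(0)-R@P.mean(0)
    return a,R,t,Q-(P@R.T+t)
def darkline(g,px,r=9):
    "centroid of dark-line pixels (black-hat) round each guess"
    bh=cv2.morphologyEx(g,cv2.MORPH_BLACKHAT,np.ones((7,7),np.uint8)).astype(float)
    out=[]
    for u,v in px:
        v,u=int(round(v)),int(round(u)); w=bh[v-r:v+r+1,u-r:u+r+1]
        m=(w>0.5*w.max()).astype(np.uint8); n,l,s,c=cv2.connectedComponentsWithStats(m)
        k=1+np.argmax(s[1:,4]); out.append([u-r+c[k][0],v-r+c[k][1]])
    return np.array(out)
E
python3 - <<'E'
from h import *
np.set_printoptions(precision=4,suppress=True)
g=cv2.imread("pics/top0.png"); c=ctrl.get_calibration("top")
px=np.array([(323,167),(299,187),(289,214),(289,247),(290,281),(280,309),(254,332)],float)
for p in (px,darkline(cv2.cvtColor(g,cv2.COLOR_BGR2GRAY),px)):
    a,R,t,e=fit(M,cast(c,p,.071)); print(p.round(1).tolist(),"\n",a,t,"\n",e*1e3)
print("bowl",cast(c,[(341,126)],.071),R@[-.185,0]+t, "marks",(M@R.T+t).tolist())
print("board",cast(c,[(312,71),(405,106),(295,380),(195,338)],.047))
print((np.array([[-.255,-.075],[-.255,.075],[.165,.075],[.165,-.075]])@R.T+t))
E
```

```text
[[323.0, 167.0], [299.0, 187.0], [289.0, 214.0], [289.0, 247.0], [290.0, 281.0], [280.0, 309.0], [254.0, 332.0]] 
 2.753457681676841 [0.5628 0.0616] 
 [[-0.4892  0.307 ]
 [ 1.3382  0.1741]
 [ 1.1385 -1.6767]
 [ 0.5594  0.4567]
 [-0.7092  1.2691]
 [-0.7257 -0.8917]
 [-1.1119  0.3615]]
[[322.5, 165.2], [299.1, 187.7], [288.2, 214.6], [288.8, 247.3], [290.6, 280.3], [278.7, 308.2], [254.0, 331.3]] 
 2.7547379666383254 [0.5632 0.062 ] 
 [[ 1.5947  0.4681]
 [-0.1288 -0.5266]
 [-0.1131 -1.0697]
 [-0.3382  0.3857]
 [-0.2721  0.0784]
 [-0.1487  0.5509]
 [-0.5938  0.1132]]
bowl [[ 0.7316 -0.0084]] [ 0.7346 -0.0078] marks [[0.6743636108906851, 0.016727834311444527], [0.6445076991985084, 0.0494635111339717], [0.607463687422012, 0.0645546075654042], [0.5632315755611959, 0.06200112360574198], [0.5189994637003797, 0.05944763964607977], [0.48195545192388334, 0.07453873607751227], [0.45209954023170656, 0.10727441290003945]]
board [[ 0.8231  0.0322]
 [ 0.7708 -0.1024]
 [ 0.3845  0.0539]
 [ 0.4404  0.191 ]]
[[ 0.8277  0.0353]
 [ 0.7711 -0.1037]
 [ 0.3821  0.0548]
 [ 0.4387  0.1937]]
```

View pics/scene0.png

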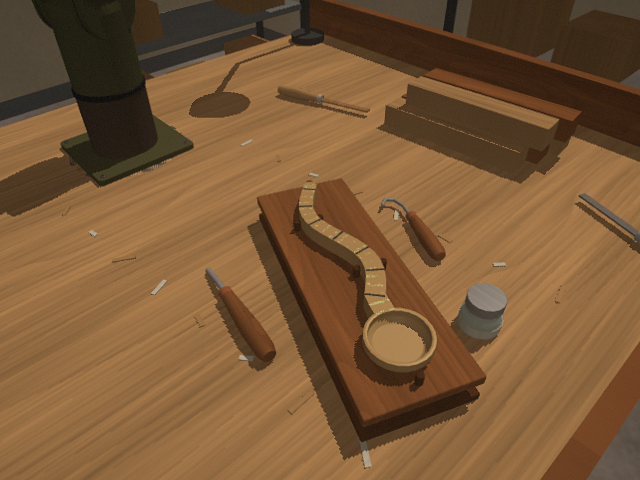

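The marks fit the known shape to within 1.6 mm, and the bowl and board corners agree. Next I'll close the fingers, move above mark0 and check with the wrist camera.

```bash
cat >> h.py <<'E'
A=2.7547; T0=np.array([.5632,.0620])
R0=np.array([[np.cos(A),-np.sin(A)],[np.sin(A),np.cos(A)]])
def mid(x): return R0@np.array([x,.022*np.sin(np.pi*x/.12)])+T0
def quat(a): return np.array([0,np.cos(a/2),np.sin(a/2),0])
E
python3 - <<'E'
from h import *
np.set_printoptions(precision=3,suppress=True)
best=None
for a in np.radians([-67,-22,0,21.5,45,68]):
    ok=[ctrl.solve_ik([*mid(x),z],quat(a)) for x in X for z in(.14,.2)]
    print(np.degrees(a), sum(o is not None for o in ok), ok[0], ok[-1])
a=.375
ctrl.set_gripper(0.0)
ctrl.move_ptp([*mid(-.12),.21],quat(a))
ctrl.sleep(.3)
c=ctrl.get_calibration("wrist"); f=ctrl.grab_frame("wrist"); cv2.imwrite("pics/w1.png",f[:,:,::-1]); np.save("w1T.npy",c,allow_pickle=True)
print(ctrl.current_t(),ctrl.current_tcp_pos(),mid(-.12),ctrl.current_wrist_force(),ctrl.current_gripper_width())
E
```

```text
-67.0 14 [-0.286  0.997  0.388  1.533 -0.507  0.714 -2.411] [-0.55   0.71   0.357  2.151 -0.65   0.386 -2.401]
-22.0 14 [-0.173  0.964  0.157  1.526 -0.208  0.668 -1.873] [-0.441  0.685  0.175  2.146 -0.341  0.337 -1.937]
0.0 14 [-0.119  0.957  0.051  1.522 -0.068  0.664 -1.607] [-0.395  0.678  0.1    2.144 -0.196  0.328 -1.702]
21.5 14 [-0.066  0.955 -0.052  1.519  0.069  0.67  -1.346] [-0.349  0.674  0.027  2.141 -0.053  0.327 -1.474]
45.0 14 [-0.008  0.958 -0.166  1.515  0.215  0.687 -1.057] [-0.298  0.672 -0.055  2.139  0.104  0.333 -1.225]
68.0 14 [ 0.049  0.966 -0.279  1.512  0.353  0.714 -0.768] [-0.245  0.673 -0.139  2.136  0.256  0.347 -0.979]
3.875 [0.674 0.017 0.21 ] [0.674 0.017] [ 0.224  0.808 -1.1  ] -0.0019195365311713427
```

View pics/w1.png

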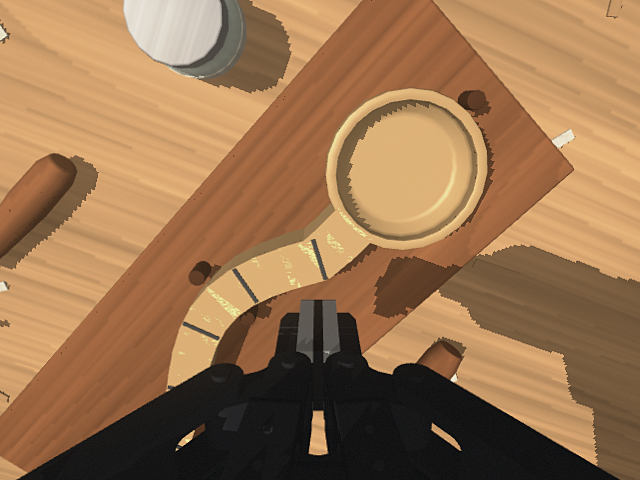

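The wrist view shows the closed fingers below mark0 at (319,259), with mark1 at (245,285) and mark2 at (201,331). I'll check these against the fit, then make a guarded descent.

```bash
cat >> h.py <<'E'
def fz(n=5):
    v=[]
    for _ in range(n): v.append(ctrl.current_wrist_force()[2]); ctrl.sleep(.01)
    return np.mean(v),np.std(v)
E
python3 - <<'E'
from h import *
np.set_printoptions(precision=4,suppress=True)
c=np.load("w1T.npy",allow_pickle=True).item()
g=cv2.cvtColor(cv2.imread("pics/w1.png"),cv2.COLOR_BGR2GRAY)
px=[(319,259),(245,285),(201,331)]
Q=cast(c,px,.071); D=(Q-np.array([mid(x) for x in X[:3]]))*1e3; print(D)
if abs(D).max()>5: raise SystemExit("mismatch")
p=mid(-.12)
ctrl.move_l([*p,.152],max_speed=.1); ctrl.sleep(.2)
b=fz(10); print("base",b,ctrl.current_t())
z=.152
while z>.136:
    z-=.001; ctrl.move_l([*p,z],max_speed=.02); f=fz(3)[0]-b[0]
    print(round(z,4),round(f,2),ctrl.current_tcp_pos()[2].round(4))
    if f>3: break
np.save("b.npy",[b[0],z]); print(ctrl.current_t(),ctrl.current_wrist_force())
E
```

```text
[[ 0.8137 -0.8315]
 [ 1.0124 -0.9136]
 [ 0.7206 -1.4214]]
base (np.float64(-0.20375615221885351), np.float64(0.2531448815385702)) 4.8917
0.151 -0.0 0.151
0.15 -0.38 0.1499
0.149 -0.14 0.1489
0.148 -0.2 0.1479
0.147 0.19 0.1469
0.146 -0.42 0.1459
0.145 0.34 0.1449
0.144 -0.18 0.1439
0.143 3.25 0.1433
7.3667 [-0.6908  0.8267  2.2672]
```

```bash
python3 - <<'E'
from h import *
b,z=np.load("b.npy"); off=np.array([.0004,-.0005])
def go(x,z,v): ctrl.move_l([*(mid(x)+off),z],max_speed=v)
z=.1415; go(-.12,z,.02); ctrl.sleep(.1)
for x in np.arange(-120,121,8)/1e3:
    go(x,z,.04)
    mark=abs(X-x).min()<1e-6
    if mark: ctrl.sleep(.15)
    f=fz(6)[0]-b; t=ctrl.current_tcp_pos()
    if mark or f<1.5: print(round(x*1e3),round(z,4),"f",round(f,2),"tcp z",round(t[2],4),"err mm",round(1e3*np.linalg.norm(t[:2]-mid(x)),1))
    if f>9: print("high force",f); break
    z=float(np.clip(z+np.clip((f-4.5)*.0005,-.0007,.0007),.1385,.1435))
print("xyz force",ctrl.current_wrist_force(),ctrl.current_t())
f=ctrl.grab_frame("top"); cv2.imwrite("pics/top1.png",f[:,:,::-1])
E
```

```text
-120 0.1415 f 4.13 tcp z 0.1415 err mm 0.5
-80 0.1404 f 4.35 tcp z 0.1403 err mm 0.1
-40 0.1406 f 4.13 tcp z 0.1403 err mm 0.5
0 0.1403 f 4.76 tcp z 0.1401 err mm 0.8
40 0.1402 f 4.31 tcp z 0.14 err mm 0.6
80 0.14 f 4.46 tcp z 0.1399 err mm 0.2
120 0.1399 f 4.29 tcp z 0.1398 err mm 0.1
xyz force [-0.94985791  2.09244924  4.16618278] 21.5333
```

View pics/top1.png

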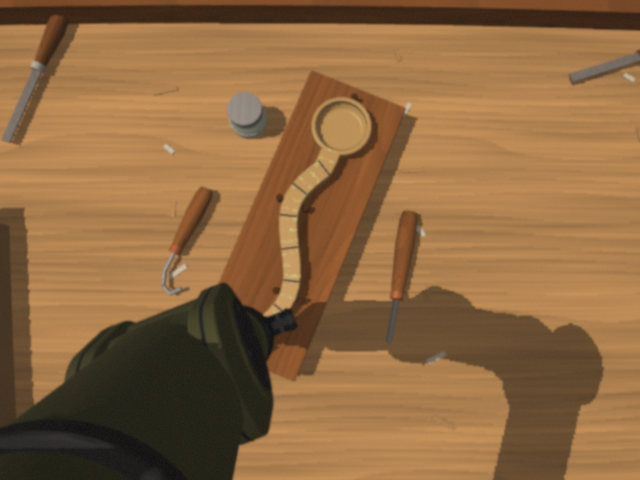

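The hand is at the tip and the spoon is still in place, with the bowl at (341,126) and the tools and jar unmoved. The touch stayed at about 4.3 N at every mark. I'll lift straight up, back away, check and hand in.

```bash
python3 - <<'E'
from h import *
p=ctrl.current_tcp_pos()
ctrl.move_l([p[0],p[1],.26],max_speed=.1)
ctrl.move_ptp([.229,-.582,.304],quat(.375)); ctrl.sleep(.5)
g=cv2.cvtColor(ctrl.grab_frame("top"),cv2.COLOR_RGB2GRAY)
c=ctrl.get_calibration("top")
px=[(323,167),(299,187),(289,214),(289,247),(290,281),(280,309),(254,332)]
a,R,t,e=fit(M,cast(c,darkline(g,px),.071)); print(a,t,abs(e).max(),ctrl.current_t())
d=cv2.absdiff(g,cv2.cvtColor(cv2.imread("pics/top0.png"),cv2.COLOR_BGR2GRAY)); print("changed px",np.argwhere(d>40)[:,::-1].tolist()[:20],(d>40).sum())
if np.linalg.norm(t-T0)<.008: print(ctrl.close_job())
E
```

```text
2.7498245473222864 [0.56314389 0.06217235] 0.0015996244484597008 26.05
changed px [] 0
the job is handed in; nothing more can be done
None
```

I ran the closed fingertips over all seven marks in order, pressing with about 4.3 N and sinking the board about 4 mm by arm height; the spoon, tools and jar stayed in place, the hand finished clear, and the job was handed in at about 26 s (no verdict was returned).

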